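# Unlock the gong turntable's brake and hold it on

### The arm

A 7-joint arm with a two-finger parallel gripper is mounted at the origin on the work surface. World frame = base frame: x ahead of the robot, y to its left, z up, the work surface at z = 0. Lengths are in m, angles in rad, forces in N, time in s.
With the tool pointing down it reaches from about 0.425 to 0.95 m from the base axis. Payload 16.7 kg.
Tool frame: the origin (TCP) lies midway between the tips of the shut fingers; the grasp point (between the pads) lies 19 mm behind it; z points along the fingers, y is the line along which they close (so a half turn about z gives the same grasp; the last joint's range is limited). The gripper opens to 94 mm and grips with 3 to 60 N. Pads are 16 mm wide; open, the fingers measure 119 mm over their backs; the gripper's body (75 mm by 177 mm) begins 78 mm behind the grasp point.
Start: joints at [1.06, 0.426, 0.074, 1.606, -0.034, 1.111, -0.067], TCP at [0.239, -0.631, 0.205] pointing down, gripper open.
Joint ranges: [-2.85, 2.85], [-0.5, 2.14], [-1.23, 1.37], [0.21, 2.46], [-1.02, 4.16], [0.16, 2.05], [-2.73, 2.73]. Speed limits (rad/s): [1.89, 1.89, 2.39, 2.39, 3.01, 3.01, 3.01].

### API

Orientations are given as a rotation vector (axis times angle).
In Python, from cell import robot gives the robot as it stands.
- The arm moves only by the shell command python3 -m inch 'ROWS'. ROWS is JSON, a list of rows, each an object of numbers: "wx", "wy", "wz": the turn, a rotation vector about the tool's x, y, z in units of 5 degrees (1.0 is 5 degrees); "x", "y", "z": the shift along the tool's x, y, z in units of 25 mm (1.0 is 25 mm); "hand": the opening, from 0 (shut) to 1 (fully open). In form: [{"wx": .., "wy": .., "wz": .., "x": .., "y": .., "z": .., "hand": ..}, ...]. A call has 1 to 8 rows; each row shifts and turns the commanded pose from where the row before left it, along the tool's axes as they then stand; what a row does not reach is not made up. A row lasts 1/12 s, in which the tool goes at most 41.7 mm and 7.16 degrees, less where a joint would pass 70% of its speed; a pose out of reach is approached as far as the arm can. A call is refused whole if a number of a shift passes 1 or a number of a turn 1, either way. A call with a gripper value outside its range is refused whole. The fingers move at their own pace and stop on an object; the grip force is fixed at half the most. Time passes only in rows, so rows that do not move let the fingers close. It gives the time, the measured TCP pose, the force, the opening and the grip force at its end, in the units of the state.
- robot.sense(): the state, without advancing time (a new reading comes with each control period).
- robot.camera(name): name is "scene" or "top"; returns the picture (384x512x3 uint8, red, green, blue); there is no depth.
- robot.get_calibration(name): a dict with "fx", "fy", "cx", "cy" (pixels), "k1" (the pictures are not rectified: a ray, as slopes to the right and down, at radius r is drawn at 1 + k1 r^2 times it, then the intrinsics apply), "world_from_camera" (4x4, takes a point from camera to world coordinates). Camera axes: x right, y down, z forward; pixel columns grow to the right and rows downward; lengths in m; the calibration is good to about 2 mm. A picture is of the moment at which its call begins. get_calibration takes no time and is no camera call.
- robot.finish_job(): hands the job in; it is judged then, once.
The state is a dict: "clock": time; "joint_positions": joint angles; "joint_vel": joint speeds; "joint_efforts": joint torques, N m; "tool_pos": TCP position; "tool_rot": TCP orientation; "force": force on the tool from outside, world axes, zero at the start; "wrist_torque": the same for the moment, N m; "width": opening from 0.0 (shut) to 1.0 (fully open); "finger_force": force on a finger pad.
Only numpy, scipy, OpenCV 4.12 (cv2) and the standard library are available. Lean on these libraries where they do the work, as an engineer would, in place of code of your own. Each camera call takes 0.05 s, during which the arm holds its last target. There are 200 camera calls.

### The job

The gong's turntable brake is locked off. Lift the red lock-off ring up off its peg and set it down flat inside the dark wooden tray, flip the yellow safety catch fully over so that it stays open, then pull the bone-coloured brake lever handle all the way towards the robot, and finish while still gripping it and holding it there against its spring. Set the ring down rather than dropping it, do not pull on the lever before the catch is open, and leave the black ring and the other tools where they are.

Things in the scene. Friction and masses are not known exactly. Their poses are not given: they have to be found in the camera images.
- station: Fixed teak console 170 x 280 mm, 30 mm high, lever on its right (-y) half, catch on its left. Origin on the table near its centre; x points away from the robot at yaw 0, z up. The lever's hinge lies along the station's y, the catch's along its x. Behind it, on a turntable 300 mm across centred at x 235, y 120 mm, stands the bronze gong, 268 mm across, top 176 mm above the table.
- brake_lever (a joint): Lever angle, rad. 0 at rest (arm leaning 0.45 rad from upright, away from the robot, to the station's +x); grows as the handle is pulled towards the robot (station's -x), to a stop at 0.85. A spring always drives it back to 0: the pull needed at the handle grows from about 4.5 to 9 N. The closed catch blocks it after about 0.05 rad.
- lever_hinge (a point): Point on the lever's hinge axis (along the station's y), 45 mm above the table, in the plane of the lever arm.
- lever_handle: Bone-coloured round roller grip on top of the brake lever, 26 mm thick, 44 mm long, along the station's y. Origin: its centre, 115 mm from the hinge, 149 mm above the table at rest, at most 160 mm on its way. Its flat ends can be pinched from above, fingers closing along the station's y; it turns freely on its rod as the lever swings. A 12 mm rod runs from its middle to the hinge.
- safety_catch (a joint): Catch angle, rad. 0 closed: the yellow bar lies level, to the right (station's -y) of its hinge, its nose in front of the red tab on the lever's shaft. Grows as it is flipped up and over to the left (+y), to a stop at 2.0. Moves nearly freely; its weight (about 90 g) drops it shut below about 1.2 rad and keeps it open above about 1.8.
- catch_hinge (a point): Point on the catch's hinge axis (along the station's x), 90 mm above the table.
- catch_grip (a point): Centre of the catch's yellow round cross grip, 18 mm thick, 32 mm long along the station's x, 70 mm from the hinge, 95 mm above the table when closed, 65 mm clear above the console. Its flat ends can be pinched from above, fingers closing along the station's x; it turns between the pads. The 14 mm wide bar goes on 40 mm beyond the grip as the nose.
- peg_stand: Fixed teak block 90 x 200 x 20 mm with two upright brass pegs, 14 mm thick, 130 mm apart along its y axis (at y = -65 and +65 mm), each on a 34 mm wide, 25 mm high shoulder. The peg tops are 91 mm above the table. Origin: on the table, under its centre.
- red_ring: Red lock-off ring, loose, about 90 g: 48 mm outside, 26 mm hole, 26 mm high, lying level on the shoulder of one of the two pegs (either one), the peg through its hole and standing 20 mm above it. Origin: centre of its underside, 45 mm above the table at the start; z along the ring's axis.
- black_ring: Black rubber ring of the same size on the other peg. Stays there. Origin: centre of its underside.
- tray_in (a point): Centre of the inner floor of the dark wooden tray, 5 to 6 mm above the table; axes along the tray's sides. The tray is fixed, 140 mm (x) by 110 mm (y) outside, 22 mm high, walls 6 mm thick.
- mallet: bone-handled mallet, 240 mm long, dark wooden head, a loose bystander lying on the table; origin on its underside
- striker_a: rubber-tipped wooden striker, 255 mm long, 26 mm thick, a loose bystander lying on the table; origin on its underside
- striker_b: second rubber-tipped striker, same as striker_a, a loose bystander lying on the table; origin on its underside
- brass_bar: brass reference bar 200 x 30 x 14 mm, a loose bystander lying on the table; origin on its underside
- wedge: yellow jackfruit-wood wedge 80 x 32 mm, about 25 mm high at its thick end, a loose bystander lying on the table; origin on its underside
Not all that is in view belongs to the job. Several things have the shape of the red_ring; the one meant has the colours described above.

How it is judged:
On the way, in this order (a step that is already met when the one before it is completed fails the run):
1. the red ring is off its peg, higher than the peg's top (height (world z) of red_ring above 0.093 m).
2. the red ring rests flat in the tray, released (x of red_ring in the frame of tray_in between -0.052 and 0.052 m and y of red_ring in the frame of tray_in between -0.037 and 0.037 m and z of red_ring in the frame of tray_in between -0.004 and 0.006 m and angle between red_ring's own z axis and vertical below 0.15 rad and linear speed of red_ring below 0.02 m/s and contact force between the fingers and red_ring below 0.1 N), for 0.2 s.
3. the safety catch is flipped open (value of joint safety_catch above 1.6 rad), for 0.2 s.
4. the lever is gripped and pulled all the way (value of joint brake_lever above 0.7 rad and contact force between the fingers and lever_handle above 1.5 N), for 0.2 s.
At the end, for the whole second after the job is handed in: The red ring lies flat and released inside the tray, the catch is open past 1.6 rad, and the fingers hold the lever handle (more than 1.5 N) past 0.70 of its 0.85 rad, still, through the last second (all of step 2 and all of step 4 and value of joint safety_catch above 1.6 rad and velocity of joint brake_lever below 0.1 rad/s); the arm keeps its last pose, push and grip.
It fails at once if the lever is forced against the closed catch (value of joint brake_lever above 0.15 rad and value of joint safety_catch below 1.2 rad).
It fails at once if the red ring is dropped or thrown (linear speed of red_ring above 0.7 m/s and contact force between the fingers and red_ring below 0.1 N).
It fails at once if the black ring or another tool is moved (distance of any of black_ring, mallet, striker_a, striker_b, brass_bar, wedge from where it was at the start of the episode above 0.02 m).
It also fails if it takes over 67 s, if anything falls off the work surface, if the arm or the gripper's body presses on something with over 40 N, if the wrist force passes 120 N, or if a joint passes its speed limit or range.

## Working session

There is one attempt and no reset: what is moved stays moved. The work goes in short steps, Python scripts to look and compute and a shell command to move; the robot and the scene stay as the last step left them, time stands still between calls to the robot, and variables do not carry over. Pictures are saved under pics/ and viewed, at most 10 in all, crops included, and the job is handed in when it is done.

```bash
ls; mkdir -p pics
python3 - <<'E'
from cell import robot
import cv2
for n in("scene","top"):
    im=robot.camera(n); cv2.imwrite(f"pics/{n}0.png",im[:,:,::-1]); c=robot.get_calibration(n); print(n,c)
print(robot.sense())
E
```

```text
pics
scene {'fx': 406.92141605357324, 'fy': 406.92141605357324, 'cx': 261.73849876316336, 'cy': 191.9946805286981, 'k1': -0.14602726147142356, 'world_from_camera': array([[ 0.58355339,  0.56885728, -0.5795402 ,  1.19129902],
       [ 0.81199717, -0.39887302,  0.42609965, -0.44984541],
       [ 0.01122694, -0.71923689, -0.6946742 ,  0.93270702],
       [ 0.        ,  0.        ,  0.        ,  1.        ]])}
top {'fx': 422.11262911866436, 'fy': 422.11262911866436, 'cx': 253.20730201245175, 'cy': 192.19105573822074, 'k1': -0.13453402652673638, 'world_from_camera': array([[-0.02166285, -0.97856268,  0.20480672,  0.24073922],
       [-0.99976187,  0.02174235, -0.00186248,  0.04648766],
       [-0.00263043, -0.2047983 , -0.97880066,  1.47804875],
       [ 0.        ,  0.        ,  0.        ,  1.        ]])}
{'clock': 0.1, 'joint_positions': array([ 1.05947734,  0.4266394 ,  0.07385326,  1.60651565, -0.03410027,
        1.11084546, -0.06710617]), 'joint_vel': array([-1.31044608e-05, -4.45677310e-04, -1.06697723e-03, -1.62428193e-04,
       -1.66734203e-04,  1.44379177e-03, -9.18474589e-04]), 'joint_efforts': array([ 1.01343365e-02, -9.37471604e+01,  3.67834412e+00, -4.55038834e+01,
       -4.84509033e-02,  1.68759492e-02,  5.91870207e-05]), 'tool_pos': array([ 0.23876762, -0.630935  ,  0.20487779]), 'tool_rot': array([-3.08923859e+00, -5.64990876e-01,  4.43771101e-04]), 'force': array([-0.10574354,  0.45129606,  0.5889332 ]), 'wrist_torque': array([ 0.02292471, -0.01099815, -0.00348256]), 'finger_force': 0.0, 'width': 1.0009359369356976}
```

View pics/scene0.png

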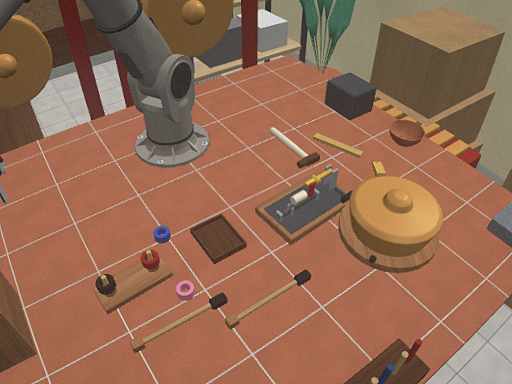

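View pics/top0.png

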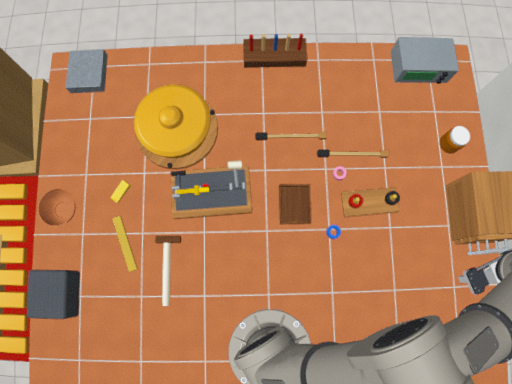

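The scene view shows the red ring at (150,259), the black ring at (106,284), a loose blue ring at (162,234) and a loose pink ring at (185,289). The top view shows red (356,200), black (392,198), blue (333,232) and pink (340,172), with the tray at (295,204) and the station at (211,192). Of these I choose the red ring on the stand, because it is red and sits on a peg. I'll check that in a close crop.

```bash
cat > h.py <<'E'
import numpy as np, cv2
from cell import robot
def ray(n,p):
    c=robot.get_calibration(n); K=np.array([[c['fx'],0,c['cx']],[0,c['fy'],c['cy']],[0,0,1]])
    u=cv2.undistortPoints(np.array([[p]],float),K,np.array([c['k1'],0,0,0.]))[0,0]
    T=c['world_from_camera']; return T[:3,3],T[:3,:3]@np.array([u[0],u[1],1])
def plane(n,p,z):
    o,d=ray(n,p); return (o+d*(z-o[2])/d[2]).round(4)
def tri(ps,pt):
    o1,d1=ray('scene',ps);o2,d2=ray('top',pt)
    s=np.linalg.lstsq(np.c_[d1,-d2],o2-o1,rcond=None)[0]
    a,b=o1+s[0]*d1,o2+s[1]*d2
    return ((a+b)/2).round(4),np.linalg.norm(a-b).round(4)
def proj(n,P):
    c=robot.get_calibration(n);T=np.linalg.inv(c['world_from_camera']);K=np.array([[c['fx'],0,c['cx']],[0,c['fy'],c['cy']],[0,0,1]])
    return cv2.projectPoints(np.array([P],float),cv2.Rodrigues(T[:3,:3])[0],T[:3,3],K,np.array([c['k1'],0,0,0.]))[0][0,0].round(1)
def crop(im,x,y,w,h,s): return cv2.resize(im[y:y+h,x:x+w],None,fx=s,fy=s,interpolation=cv2.INTER_CUBIC)
E
python3 - <<'E'
from h import *
s=cv2.imread("pics/scene0.png");t=cv2.imread("pics/top0.png")
a=np.hstack([crop(t,160,145,100,75,4),crop(t,310,160,100,75,4)])
b=np.hstack([crop(s,255,165,100,75,4),crop(s,90,240,100,75,4)])
cv2.imwrite("pics/c1.png",np.vstack([a,b]))
E
```

```text
(no output)
```

View pics/c1.png

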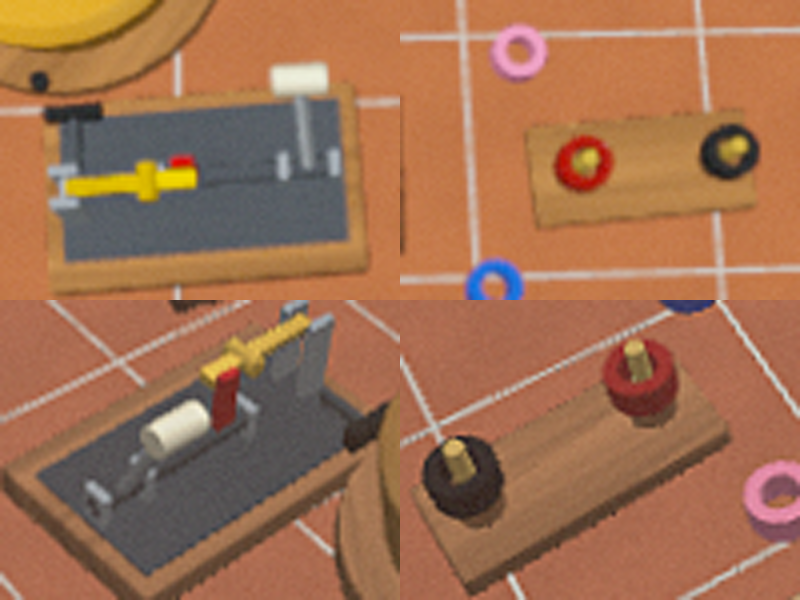

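The close crop confirms the choice: the red ring is on the stand's +y peg at top px (356,200.5), and the black one is on the other peg. The handle is at top (234.8,164.8) and scene (298.5,197.5). The catch grip is at top (196.8,190.3) and scene (317,178.8), and the red tab is behind the nose.

Run:
```python
from h import *
from scipy.spatial.transform import Rotation as R
s=cv2.imread("pics/scene0.png");t=cv2.imread("pics/top0.png")
print("ring",tri((150,258.7),(356,200.5)),plane('top',(356,200.5),.071))
print("pegR",tri((149,251.3),(357.5,199.5)),"pegB",tri((103.8,276.8),(394.5,197.5)))
print("handle",tri((298.5,197.5),(234.75,164.75)),plane('top',(234.75,164.75),.149))
print("grip",tri((317,178.75),(196.75,190.25)),plane('top',(196.75,190.25),.1))
print("hinge",plane('top',(175.5,191.75),.095),'leverhinge',plane('top',(160+307/4,145+165/4),.045))
print("console corners .03",[plane('top',(160+x/4,145+y/4),.03) for x,y in((48,110),(352,85),(366,268),(52,290))])
hsv=cv2.cvtColor(t[150:240,265:325],cv2.COLOR_BGR2HSV)
m=(hsv[...,2]<125).astype(np.uint8)
c=max(cv2.findContours(m,0,1)[0],key=cv2.contourArea); r=cv2.minAreaRect(c); print(r)
b=cv2.boxPoints(r)+[265,150]; P=np.array([plane('top',p,.022) for p in b]); print(P,P.mean(0),np.linalg.norm(np.diff(P,axis=0),axis=1))
q=robot.sense(); print(R.from_rotvec(q['tool_rot']).as_matrix().round(3))
```

```text
ring (array([ 0.5005, -0.3085,  0.061 ]), np.float64(0.0016)) [ 0.4984 -0.3067  0.071 ]
pegR (array([ 0.4989, -0.3059,  0.0894]), np.float64(0.0034)) pegB (array([ 0.5037, -0.4362,  0.0842]), np.float64(0.0038))
handle (array([0.6119, 0.1021, 0.1474]), np.float64(0.0005)) [0.6117 0.1022 0.149 ]
grip (array([0.5422, 0.2351, 0.0956]), np.float64(0.0044)) [0.5399 0.2327 0.1   ]
hinge [0.5375 0.3053 0.095 ] leverhinge [0.563  0.1006 0.045 ]
console corners .03 [array([0.6218, 0.3312, 0.03  ]), array([0.6383, 0.0602, 0.03  ]), array([0.4736, 0.0512, 0.03  ]), array([0.4599, 0.3249, 0.03  ])]
((29.497406005859375, 53.911842346191406), (38.659751892089844, 30.104629516601562), 88.31531524658203)
[[ 0.5693 -0.0477  0.022 ]
 [ 0.5701 -0.1546  0.022 ]
 [ 0.4322 -0.152   0.022 ]
 [ 0.4316 -0.047   0.022 ]] [ 0.5008   -0.100325  0.022   ] [0.10690299 0.13792451 0.10500171]
[[ 0.935  0.354 -0.   ]
 [ 0.354 -0.935  0.001]
 [-0.    -0.001 -1.   ]]
```

```bash
python3 -m inch '[{"wz":0.83,"hand":1},{"wz":0.83,"hand":1},{"wz":0.83,"hand":1},{"wz":0.83,"hand":1},{"wz":0.82,"hand":1}]'; python3 -m inch '[{"x":0.8,"y":-1,"hand":1},{"x":0.8,"y":-1,"hand":1},{"x":0.8,"y":-1,"hand":1},{"x":0.8,"y":-1,"hand":1},{"x":0.8,"y":-1,"hand":1},{"x":0.8,"y":-1,"hand":1},{"x":0.8,"y":-1,"hand":1},{"x":0.8,"y":-1,"hand":1}]'; python3 -m inch '[{"x":0.8,"y":-1,"hand":1},{"x":0.8,"y":-1,"hand":1},{"x":0.8,"y":-1,"hand":1},{"x":0.8,"y":-1,"hand":1},{"x":0.8,"y":-0.9,"hand":1},{"hand":1},{"hand":1}]'
cat > d.py <<'E'
import sys
from h import *
from scipy.spatial.transform import Rotation as R
g=list(map(float,sys.argv[1:4])); yaw=float(sys.argv[4])
q=robot.sense(); M=R.from_rotvec(q['tool_rot']).as_matrix()
w=np.radians(yaw); G=np.array([[np.cos(w),np.sin(w),0],[np.sin(w),-np.cos(w),0],[0,0,-1]])
print("shift units (current tool axes)",(M.T@(np.array(g)-q['tool_pos'])/.025).round(2),"turn units",(np.degrees(R.from_matrix(M.T@G).as_rotvec())/5).round(2))
print(q['clock'],q['tool_pos'].round(4),q['force'].round(1),q['finger_force'],q['width'])
E
python3 d.py 0.499 -0.3065 0.049 0
```

```text
shift units (current tool axes) [14.33 -8.45  6.24] turn units [-0.01  0.    4.15]
0.1 [ 0.2388 -0.6309  0.2049] [-0.1  0.5  0.6] 0.0 1.0009359369356976invalid input
invalid input
invalid input
```

```bash
python3 -m inch '[{"wx":0,"wy":0,"wz":0.83,"x":0,"y":0,"z":0,"hand":1},{"wx":0,"wy":0,"wz":0.83,"x":0,"y":0,"z":0,"hand":1},{"wx":0,"wy":0,"wz":0.83,"x":0,"y":0,"z":0,"hand":1},{"wx":0,"wy":0,"wz":0.83,"x":0,"y":0,"z":0,"hand":1},{"wx":0,"wy":0,"wz":0.82,"x":0,"y":0,"z":0,"hand":1}]'
```

```text
clock: 0.52
tool_pos: [0.2388, -0.631, 0.2051]
tool_rot: [-3.141, 0.005, 0.0]
force: [0.7, 0.1, -0.1]
width: 0.999
finger_force: 0.0
```

All keys are needed in every row.

```bash
python3 -m inch '[{"wx":0,"wy":0,"wz":0,"x":0.8,"y":-1,"z":0,"hand":1},{"wx":0,"wy":0,"wz":0,"x":0.8,"y":-1,"z":0,"hand":1},{"wx":0,"wy":0,"wz":0,"x":0.8,"y":-1,"z":0,"hand":1},{"wx":0,"wy":0,"wz":0,"x":0.8,"y":-1,"z":0,"hand":1},{"wx":0,"wy":0,"wz":0,"x":0.8,"y":-1,"z":0,"hand":1},{"wx":0,"wy":0,"wz":0,"x":0.8,"y":-1,"z":0,"hand":1},{"wx":0,"wy":0,"wz":0,"x":0.8,"y":-1,"z":0,"hand":1},{"wx":0,"wy":0,"wz":0,"x":0.8,"y":-1,"z":0,"hand":1}]'
python3 -m inch '[{"wx":0,"wy":0,"wz":0,"x":0.8,"y":-1,"z":0,"hand":1},{"wx":0,"wy":0,"wz":0,"x":0.8,"y":-1,"z":0,"hand":1},{"wx":0,"wy":0,"wz":0,"x":0.8,"y":-1,"z":0,"hand":1},{"wx":0,"wy":0,"wz":0,"x":0.8,"y":-1,"z":0,"hand":1},{"wx":0,"wy":0,"wz":0,"x":0.8,"y":-1,"z":0,"hand":1},{"wx":0,"wy":0,"wz":0,"x":0,"y":0,"z":0,"hand":1},{"wx":0,"wy":0,"wz":0,"x":0,"y":0,"z":0,"hand":1}]'
python3 d.py 0.499 -0.3065 0.049 0
python3 - <<'E'
from h import *
s=robot.camera('scene')[:,:,::-1];t=robot.camera('top')[:,:,::-1]
cv2.imwrite("pics/c2.png",np.hstack([crop(t,305,150,100,100,4),crop(s,90,200,100,100,4)]))
E
```

```text
clock: 1.18
tool_pos: [0.3994, -0.4297, 0.2053]
tool_rot: [-3.141, -0.001, 0.0]
force: [0.5, -0.6, 0.5]
width: 1.001
finger_force: 0.0
clock: 1.77
tool_pos: [0.4997, -0.3043, 0.2052]
tool_rot: [-3.141, -0.006, 0.001]
force: [-1.1, -1.1, -0.3]
width: 1.0
finger_force: 0.0
shift units (current tool axes) [-0.03  0.09  6.25] turn units [-0.01  0.    0.05]
1.7667 [ 0.4997 -0.3043  0.2052] [-1.1 -1.1 -0.3] 0.0 0.9997387055188108
```

View pics/c2.png

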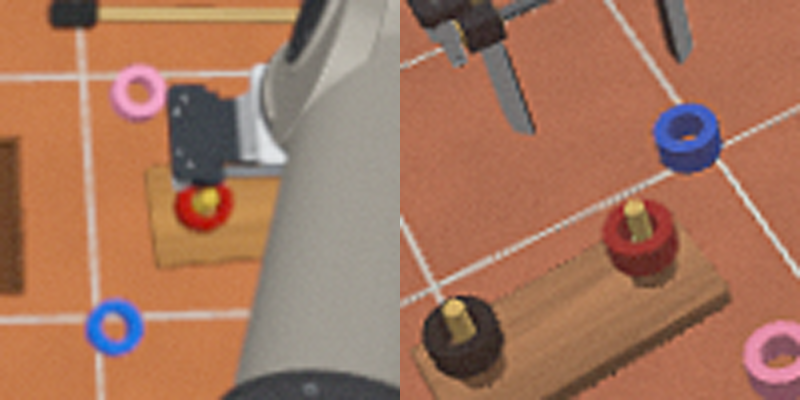

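The scene crop shows the fingertips at about (221,232) and (260,215), with the red ring still on its peg. I'll check the tips against the TCP.

```bash
python3 - <<'E'
from h import *
print(plane('scene',(221.5,232.5),.205),plane('scene',(260,215),.205),proj('scene',(0.4997,-.3043,.205)),proj('scene',(0.4997,-.3043,.071)))
E
python3 -m inch '[{"wx":0,"wy":0,"wz":0,"x":0,"y":0.09,"z":1,"hand":1},{"wx":0,"wy":0,"wz":0,"x":0,"y":0,"z":1,"hand":1},{"wx":0,"wy":0,"wz":0,"x":0,"y":0,"z":1,"hand":1},{"wx":0,"wy":0,"wz":0,"x":0,"y":0,"z":0,"hand":1}]'
```

```text
[ 0.6408 -0.16    0.205 ] [ 0.6472 -0.054   0.205 ] [140.1 221.8] [150.3 255.5]
clock: 2.2
tool_pos: [0.4955, -0.3085, 0.1263]
tool_rot: [-3.139, 0.002, 0.009]
force: [-0.6, 0.0, -0.8]
width: 1.0
finger_force: 0.0
```

The mean of the two tips, read with the correct crop offset, is (140.6,223.7). The TCP projects to (140.1,221.8), so they agree.

```bash
python3 d.py 0.499 -0.3065 0.049 0; python3 -m inch '[{"wx":0,"wy":0,"wz":0,"x":0,"y":0,"z":0,"hand":1},{"wx":0,"wy":0,"wz":0,"x":0,"y":0,"z":0,"hand":1}]';python3 d.py 0.499 -0.3065 0.049 0
```

```text
shift units (current tool axes) [ 0.16 -0.07  3.09] turn units [-0.03  0.07 -0.02]
2.2 [ 0.4955 -0.3085  0.1263] [-0.6  0.  -0.8] 0.0 0.9995382009110784
clock: 2.37
tool_pos: [0.4988, -0.3094, 0.1317]
tool_rot: [3.141, -0.001, 0.001]
force: [-0.4, -0.4, 0.3]
width: 1.002
finger_force: 0.0
shift units (current tool axes) [ 0.   -0.12  3.31] turn units [ 0.01 -0.01 -0.01]
2.3667 [ 0.4988 -0.3094  0.1317] [-0.4 -0.4  0.3] 0.0 1.0021584851966834
```

```bash
python3 -m inch '[{"wx":0,"wy":0,"wz":0,"x":0,"y":-0.05,"z":0.8,"hand":1},{"wx":0,"wy":0,"wz":0,"x":0,"y":0,"z":0.8,"hand":1},{"wx":0,"wy":0,"wz":0,"x":0,"y":0,"z":0.8,"hand":1},{"wx":0,"wy":0,"wz":0,"x":0,"y":0,"z":0.5,"hand":1},{"wx":0,"wy":0,"wz":0,"x":0,"y":0,"z":0.34,"hand":1},{"wx":0,"wy":0,"wz":0,"x":0,"y":0,"z":0,"hand":1},{"wx":0,"wy":0,"wz":0,"x":0,"y":0,"z":0,"hand":1}]'
python3 -m inch '[{"wx":0,"wy":0,"wz":0,"x":0,"y":0,"z":0,"hand":0.3},{"wx":0,"wy":0,"wz":0,"x":0,"y":0,"z":0,"hand":0.3},{"wx":0,"wy":0,"wz":0,"x":0,"y":0,"z":0,"hand":0.3},{"wx":0,"wy":0,"wz":0,"x":0,"y":0,"z":0,"hand":0.3},{"wx":0,"wy":0,"wz":0,"x":0,"y":0,"z":0,"hand":0.3},{"wx":0,"wy":0,"wz":0,"x":0,"y":0,"z":0,"hand":0.3},{"wx":0,"wy":0,"wz":0,"x":0,"y":0,"z":0,"hand":0.3},{"wx":0,"wy":0,"wz":0,"x":0,"y":0,"z":0,"hand":0.3}]'
```

```text
clock: 2.95
tool_pos: [0.4991, -0.3074, 0.0502]
tool_rot: [3.141, 0.0, 0.001]
force: [0.5, -0.1, 0.4]
width: 1.003
finger_force: 0.0
clock: 3.62
tool_pos: [0.4988, -0.3072, 0.0495]
tool_rot: [-3.142, -0.001, -0.0]
force: [-0.2, 1.1, 1.0]
width: 0.504
finger_force: 30.0
```

```bash
python3 -m inch '[{"wx":0,"wy":0,"wz":0,"x":0,"y":0,"z":-0.5,"hand":0.3},{"wx":0,"wy":0,"wz":0,"x":0,"y":0,"z":-0.6,"hand":0.3},{"wx":0,"wy":0,"wz":0,"x":0,"y":0,"z":-0.6,"hand":0.3},{"wx":0,"wy":0,"wz":0,"x":0,"y":0,"z":-0.6,"hand":0.3},{"wx":0,"wy":0,"wz":0,"x":0,"y":0,"z":-0.6,"hand":0.3},{"wx":0,"wy":0,"wz":0,"x":0,"y":0,"z":-0.6,"hand":0.3},{"wx":0,"wy":0,"wz":0,"x":0,"y":0,"z":0,"hand":0.3},{"wx":0,"wy":0,"wz":0,"x":0,"y":0,"z":0,"hand":0.3}]'
python3 -m inch '[{"wx":0,"wy":0,"wz":0,"x":0.1,"y":-0.6,"z":0,"hand":0.3},{"wx":0,"wy":0,"wz":0,"x":0,"y":-1,"z":0,"hand":0.3},{"wx":0,"wy":0,"wz":0,"x":0,"y":-1,"z":0,"hand":0.3},{"wx":0,"wy":0,"wz":0,"x":0,"y":-1,"z":0,"hand":0.3},{"wx":0,"wy":0,"wz":0,"x":0,"y":-1,"z":0,"hand":0.3},{"wx":0,"wy":0,"wz":0,"x":0,"y":-1,"z":0,"hand":0.3},{"wx":0,"wy":0,"wz":0,"x":0,"y":-1,"z":0,"hand":0.3},{"wx":0,"wy":0,"wz":0,"x":0,"y":-1,"z":0,"hand":0.3}]'
python3 -m inch '[{"wx":0,"wy":0,"wz":0,"x":0,"y":-0.7,"z":0,"hand":0.3},{"wx":0,"wy":0,"wz":0,"x":0,"y":0,"z":0,"hand":0.3},{"wx":0,"wy":0,"wz":0,"x":0,"y":0,"z":0,"hand":0.3},{"wx":0,"wy":0,"wz":0,"x":0,"y":0,"z":0,"hand":0.3}]'
python3 d.py 0.501 -0.1 0.0105 0
python3 - <<'E'
from h import *
s=robot.camera('scene')[:,:,::-1];t=robot.camera('top')[:,:,::-1]
cv2.imwrite("pics/c3.png",np.hstack([crop(t,245,150,100,100,4),crop(s,160,160,100,100,4)]))
E
```

```text
clock: 4.28
tool_pos: [0.4991, -0.3073, 0.1381]
tool_rot: [3.141, 0.001, 0.002]
force: [0.9, -0.0, -1.5]
width: 0.503
finger_force: 30.0
clock: 4.95
tool_pos: [0.5004, -0.1159, 0.1363]
tool_rot: [-3.141, -0.001, 0.002]
force: [1.3, 0.1, -0.5]
width: 0.505
finger_force: 30.0
clock: 5.28
tool_pos: [0.5008, -0.1002, 0.1366]
tool_rot: [3.142, 0.0, -0.001]
force: [-0.3, -0.4, -1.2]
width: 0.511
finger_force: 30.0
shift units (current tool axes) [ 0.01 -0.01  5.04] turn units [0.   0.01 0.  ]
5.2833 [ 0.5008 -0.1002  0.1366] [-0.3 -0.4 -1.2] 29.999719010666013 0.5106759320755409
```

View pics/c3.png

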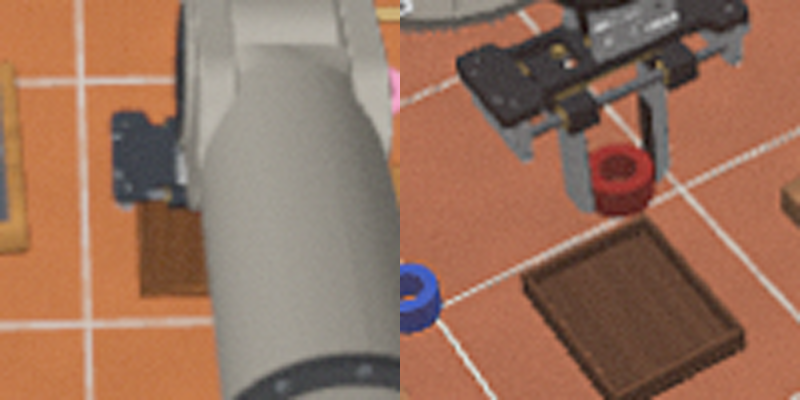

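The ring is held level at scene (215,205), above the tray centred near (218,237). Lowering it.

```bash
python3 -m inch '[{"wx":0,"wy":0,"wz":0,"x":0,"y":0,"z":0.7,"hand":0.3},{"wx":0,"wy":0,"wz":0,"x":0,"y":0,"z":0.8,"hand":0.3},{"wx":0,"wy":0,"wz":0,"x":0,"y":0,"z":0.8,"hand":0.3},{"wx":0,"wy":0,"wz":0,"x":0,"y":0,"z":0.8,"hand":0.3},{"wx":0,"wy":0,"wz":0,"x":0,"y":0,"z":0.8,"hand":0.3},{"wx":0,"wy":0,"wz":0,"x":0,"y":0,"z":0.6,"hand":0.3},{"wx":0,"wy":0,"wz":0,"x":0,"y":0,"z":0.3,"hand":0.3},{"wx":0,"wy":0,"wz":0,"x":0,"y":0,"z":0,"hand":0.3}]'
python3 -m inch '[{"wx":0,"wy":0,"wz":0,"x":0,"y":0,"z":0.1,"hand":0.3},{"wx":0,"wy":0,"wz":0,"x":0,"y":0,"z":0.1,"hand":0.3},{"wx":0,"wy":0,"wz":0,"x":0,"y":0,"z":0.05,"hand":0.3},{"wx":0,"wy":0,"wz":0,"x":0,"y":0,"z":0,"hand":0.3},{"wx":0,"wy":0,"wz":0,"x":0,"y":0,"z":0,"hand":0.3}]'
```

```text
clock: 6.05
tool_pos: [0.5001, -0.1002, 0.0155]
tool_rot: [-3.141, 0.001, 0.004]
force: [-0.1, 0.8, -1.7]
width: 0.507
finger_force: 30.0
clock: 6.47
tool_pos: [0.5014, -0.0997, 0.0112]
tool_rot: [3.142, 0.001, 0.001]
force: [-0.1, -0.2, -1.3]
width: 0.505
finger_force: 30.0
```

```bash
python3 -m inch '[{"wx":0,"wy":0,"wz":0,"x":0,"y":0,"z":0.04,"hand":0.3},{"wx":0,"wy":0,"wz":0,"x":0,"y":0,"z":0,"hand":0.3},{"wx":0,"wy":0,"wz":0,"x":0,"y":0,"z":0,"hand":0.3}]'
python3 -m inch '[{"wx":0,"wy":0,"wz":0,"x":0,"y":0,"z":0.04,"hand":0.3},{"wx":0,"wy":0,"wz":0,"x":0,"y":0,"z":0,"hand":0.3},{"wx":0,"wy":0,"wz":0,"x":0,"y":0,"z":0,"hand":0.3}]'
```

```text
clock: 6.72
tool_pos: [0.5015, -0.0997, 0.0105]
tool_rot: [3.141, 0.001, 0.001]
force: [-3.5, -0.6, 10.4]
width: 0.504
finger_force: 30.0
clock: 6.97
tool_pos: [0.5017, -0.0997, 0.0102]
tool_rot: [3.141, 0.0, 0.002]
force: [-8.2, 1.3, 28.3]
width: 0.512
finger_force: 30.0
```

The ring has touched the floor of the tray. I'll ease off, release with a part opening, and rise.

```bash
python3 -m inch '[{"wx":0,"wy":0,"wz":0,"x":0,"y":0,"z":-0.06,"hand":0.3},{"wx":0,"wy":0,"wz":0,"x":0,"y":0,"z":0,"hand":0.3},{"wx":0,"wy":0,"wz":0,"x":0,"y":0,"z":0,"hand":0.66},{"wx":0,"wy":0,"wz":0,"x":0,"y":0,"z":0,"hand":0.66},{"wx":0,"wy":0,"wz":0,"x":0,"y":0,"z":0,"hand":0.66},{"wx":0,"wy":0,"wz":0,"x":0,"y":0,"z":0,"hand":0.66}]'
python3 -m inch '[{"wx":0,"wy":0,"wz":0,"x":0,"y":0,"z":-0.4,"hand":0.66},{"wx":0,"wy":0,"wz":0,"x":0,"y":0,"z":-0.8,"hand":0.66},{"wx":0,"wy":0,"wz":0,"x":0,"y":0,"z":-1,"hand":0.66},{"wx":0,"wy":0,"wz":0,"x":0,"y":0,"z":-1,"hand":0.66},{"wx":0,"wy":0,"wz":0,"x":0,"y":0,"z":-1,"hand":0.66},{"wx":0,"wy":0,"wz":0,"x":0,"y":0,"z":-1,"hand":0.66},{"wx":0,"wy":0,"wz":0,"x":0,"y":0,"z":-1,"hand":0.66},{"wx":0,"wy":0,"wz":0,"x":0,"y":0,"z":-1,"hand":0.66}]'
python3 d.py 0.541 0.234 0.2 93.2; python3 d.py 0.541 0.234 0.2 -86.8
python3 - <<'E'
from h import *
print(robot.sense()['joint_positions'].round(2))
E
```

```text
clock: 7.47
tool_pos: [0.5011, -0.0996, 0.0101]
tool_rot: [-3.142, -0.001, 0.0]
force: [0.2, 0.0, -1.0]
width: 0.658
finger_force: 0.0
clock: 8.13
tool_pos: [0.5009, -0.0996, 0.1924]
tool_rot: [-3.142, -0.001, -0.001]
force: [0.1, 0.2, -0.4]
width: 0.659
finger_force: 0.0
shift units (current tool axes) [  1.61 -13.34  -0.3 ] turn units [ 0.000e+00 -1.000e-02 -1.863e+01]
8.1333 [ 0.5009 -0.0996  0.1924] [ 0.1  0.2 -0.4] 0.0 0.658990378260339
shift units (current tool axes) [  1.61 -13.34  -0.3 ] turn units [-1.000e-02 -0.000e+00  1.737e+01]
8.1333 [ 0.5009 -0.0996  0.1924] [ 0.1  0.2 -0.4] 0.0 0.658990378260339
[ 0.19  0.18 -0.13  1.98  0.03  0.99 -1.53]
```

```bash
python3 -m inch '[{"wx":0,"wy":0,"wz":-1,"x":0,"y":0,"z":-0.5,"hand":0.66},{"wx":0,"wy":0,"wz":-1,"x":0,"y":0,"z":-0.5,"hand":0.66},{"wx":0,"wy":0,"wz":-1,"x":0,"y":0,"z":0,"hand":0.66},{"wx":0,"wy":0,"wz":-1,"x":0,"y":0,"z":0,"hand":0.66},{"wx":0,"wy":0,"wz":-1,"x":0,"y":0,"z":0,"hand":0.66},{"wx":0,"wy":0,"wz":-1,"x":0,"y":0,"z":0,"hand":0.66},{"wx":0,"wy":0,"wz":-1,"x":0,"y":0,"z":0,"hand":0.66},{"wx":0,"wy":0,"wz":-1,"x":0,"y":0,"z":0,"hand":0.66}]'
python3 -m inch '[{"wx":0,"wy":0,"wz":-1,"x":0,"y":0,"z":0,"hand":0.66},{"wx":0,"wy":0,"wz":-1,"x":0,"y":0,"z":0,"hand":0.66},{"wx":0,"wy":0,"wz":-1,"x":0,"y":0,"z":0,"hand":0.66},{"wx":0,"wy":0,"wz":-1,"x":0,"y":0,"z":0,"hand":0.66},{"wx":0,"wy":0,"wz":-1,"x":0,"y":0,"z":0,"hand":0.66},{"wx":0,"wy":0,"wz":-1,"x":0,"y":0,"z":0,"hand":0.66},{"wx":0,"wy":0,"wz":-1,"x":0,"y":0,"z":0,"hand":0.66},{"wx":0,"wy":0,"wz":-1,"x":0,"y":0,"z":0,"hand":0.66}]'
python3 -m inch '[{"wx":0,"wy":0,"wz":-1,"x":0,"y":0,"z":0,"hand":0.66},{"wx":0,"wy":0,"wz":-1,"x":0,"y":0,"z":0,"hand":0.66},{"wx":0,"wy":0,"wz":-0.63,"x":0,"y":0,"z":0,"hand":0.66},{"wx":0,"wy":0,"wz":0,"x":0,"y":0,"z":0,"hand":0.66},{"wx":0,"wy":0,"wz":0,"x":0,"y":0,"z":0,"hand":0.66}]'
python3 d.py 0.541 0.234 0.2 93.2
python3 - <<'E'
from h import *
print(robot.sense()['joint_positions'].round(2))
E
```

```text
clock: 8.8
tool_pos: [0.5009, -0.0996, 0.216]
tool_rot: [2.949, 1.082, 0.0]
force: [0.2, 0.0, -0.6]
width: 0.663
finger_force: 0.0
clock: 9.47
tool_pos: [0.5009, -0.0996, 0.216]
tool_rot: [2.402, 2.025, 0.0]
force: [0.2, -0.9, -0.4]
width: 0.661
finger_force: 0.0
clock: 9.88
tool_pos: [0.501, -0.0997, 0.2157]
tool_rot: [2.161, 2.28, 0.0]
force: [-0.0, 0.5, -0.7]
width: 0.662
finger_force: 0.0
shift units (current tool axes) [13.24  2.31  0.63] turn units [ 0.    0.   -0.03]
9.8833 [ 0.501  -0.0997  0.2157] [-0.   0.5 -0.7] 0.0 0.6624740704300836
[ 0.33  0.16 -0.29  1.94  0.05  1.04  0.07]
```

```bash
python3 -m inch '[{"wx":0,"wy":0,"wz":0,"x":0.8,"y":0.2,"z":0,"hand":0.66},{"wx":0,"wy":0,"wz":0,"x":1,"y":0.2,"z":0,"hand":0.66},{"wx":0,"wy":0,"wz":0,"x":1,"y":0.2,"z":0,"hand":0.66},{"wx":0,"wy":0,"wz":0,"x":1,"y":0.2,"z":0,"hand":0.66},{"wx":0,"wy":0,"wz":0,"x":1,"y":0.2,"z":0,"hand":0.66},{"wx":0,"wy":0,"wz":0,"x":1,"y":0.2,"z":0,"hand":0.66},{"wx":0,"wy":0,"wz":0,"x":1,"y":0.2,"z":0,"hand":0.66},{"wx":0,"wy":0,"wz":0,"x":1,"y":0.2,"z":0,"hand":0.66}]'
python3 -m inch '[{"wx":0,"wy":0,"wz":0,"x":1,"y":0.2,"z":0,"hand":0.66},{"wx":0,"wy":0,"wz":0,"x":1,"y":0.2,"z":0,"hand":0.66},{"wx":0,"wy":0,"wz":0,"x":1,"y":0.2,"z":0,"hand":0.66},{"wx":0,"wy":0,"wz":0,"x":1,"y":0.1,"z":0,"hand":0.66},{"wx":0,"wy":0,"wz":0,"x":1,"y":0,"z":0,"hand":0.66},{"wx":0,"wy":0,"wz":0,"x":0.44,"y":0,"z":0,"hand":0.66},{"wx":0,"wy":0,"wz":0,"x":0,"y":0,"z":0,"hand":0.66},{"wx":0,"wy":0,"wz":0,"x":0,"y":0,"z":0,"hand":0.66}]'
python3 d.py 0.541 0.234 0.077 93.2
python3 - <<'E'
from h import *
s=robot.camera('scene')[:,:,::-1];t=robot.camera('top')[:,:,::-1]
cv2.imwrite("pics/c4.png",np.hstack([crop(s,255,110,100,130,4),crop(s,170,160,100,130,4)]))
print(proj('scene',(0.541,0.234,0.2157)),robot.sense()['joint_positions'].round(2))
E
```

```text
clock: 10.55
tool_pos: [0.5302, 0.0985, 0.2156]
tool_rot: [2.162, 2.279, 0.0]
force: [-0.2, 0.3, -0.2]
width: 0.659
finger_force: 0.0
clock: 11.22
tool_pos: [0.5401, 0.2338, 0.2152]
tool_rot: [2.159, 2.282, -0.001]
force: [0.6, -1.2, -0.1]
width: 0.66
finger_force: 0.0
shift units (current tool axes) [0.01 0.04 5.53] turn units [-0.    0.   -0.01]
11.2167 [0.5401 0.2338 0.2152] [ 0.6 -1.2 -0.1] 0.0 0.659725061281328
[320.  147.9] [-0.13  0.31 -0.47  1.77  0.16  1.1  -0.6 ]
```

View pics/c4.png

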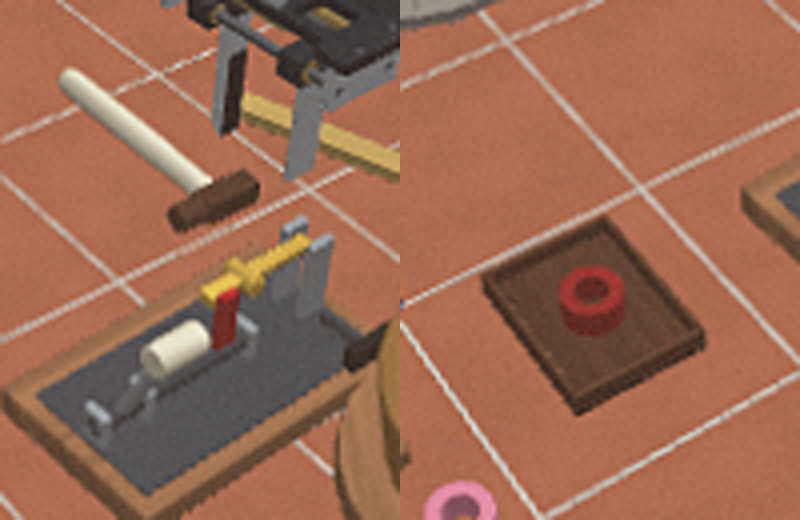

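The ring lies flat in the tray at scene (318,235), near the middle. The fingers are above the catch grip, which is at scene (316,179). Descending onto it.

```bash
python3 -m inch '[{"wx":0,"wy":0,"wz":0,"x":0,"y":0,"z":0.8,"hand":0.66},{"wx":0,"wy":0,"wz":0,"x":0,"y":0,"z":0.8,"hand":0.66},{"wx":0,"wy":0,"wz":0,"x":0,"y":0,"z":0.8,"hand":0.66},{"wx":0,"wy":0,"wz":0,"x":0,"y":0,"z":0.8,"hand":0.66},{"wx":0,"wy":0,"wz":0,"x":0,"y":0,"z":0.8,"hand":0.66},{"wx":0,"wy":0,"wz":0,"x":0,"y":0,"z":0.8,"hand":0.66},{"wx":0,"wy":0,"wz":0,"x":0,"y":0,"z":0.7,"hand":0.66},{"wx":0,"wy":0,"wz":0,"x":0,"y":0,"z":0,"hand":0.66}]'
python3 -m inch '[{"wx":0,"wy":0,"wz":0,"x":0,"y":0,"z":0,"hand":0.2},{"wx":0,"wy":0,"wz":0,"x":0,"y":0,"z":0,"hand":0.2},{"wx":0,"wy":0,"wz":0,"x":0,"y":0,"z":0,"hand":0.2},{"wx":0,"wy":0,"wz":0,"x":0,"y":0,"z":0,"hand":0.2},{"wx":0,"wy":0,"wz":0,"x":0,"y":0,"z":0,"hand":0.2},{"wx":0,"wy":0,"wz":0,"x":0,"y":0,"z":0,"hand":0.2},{"wx":0,"wy":0,"wz":0,"x":0,"y":0,"z":0,"hand":0.2},{"wx":0,"wy":0,"wz":0,"x":0,"y":0,"z":0,"hand":0.2}]'
python3 d.py 0.541 0.234 0.077 93.2
python3 - <<'E'
import numpy as np
a=np.linspace(.071,.071+1.95,17)
d=np.c_[-np.cos(a),-np.sin(a)]*70/25   # tool x = +y, tool z = down
print(np.diff(d,axis=0).round(2).tolist())
E
```

```text
clock: 11.98
tool_pos: [0.539, 0.2315, 0.0748]
tool_rot: [-2.161, -2.279, 0.007]
force: [-0.6, -1.2, 1.1]
width: 0.66
finger_force: 0.0
clock: 12.65
tool_pos: [0.5407, 0.2341, 0.0784]
tool_rot: [2.159, 2.282, 0.001]
force: [-0.8, -1.4, 7.9]
width: 0.336
finger_force: 30.0
shift units (current tool axes) [-0.    0.01  0.06] turn units [ 0.01 -0.   -0.01]
12.65 [0.5407 0.2341 0.0784] [-0.8 -1.4  7.9] 30.00195622444153 0.3359190220399392
[[0.04, -0.34], [0.09, -0.33], [0.13, -0.32], [0.16, -0.3], [0.2, -0.28], [0.23, -0.25], [0.26, -0.22], [0.28, -0.19], [0.31, -0.15], [0.32, -0.11], [0.33, -0.07], [0.34, -0.03], [0.34, 0.01], [0.34, 0.05], [0.33, 0.09], [0.32, 0.13]]
```

The opening of 31.6 mm matches the 32 mm grip. Swinging it along the arc.

```bash
python3 -m inch '[{"wx":0,"wy":0,"wz":0,"x":0.04,"y":0,"z":-0.34,"hand":0.2},{"wx":0,"wy":0,"wz":0,"x":0.09,"y":0,"z":-0.33,"hand":0.2},{"wx":0,"wy":0,"wz":0,"x":0.13,"y":0,"z":-0.32,"hand":0.2},{"wx":0,"wy":0,"wz":0,"x":0.16,"y":0,"z":-0.3,"hand":0.2},{"wx":0,"wy":0,"wz":0,"x":0.2,"y":0,"z":-0.28,"hand":0.2},{"wx":0,"wy":0,"wz":0,"x":0,"y":0,"z":0,"hand":0.2}]'
python3 -m inch '[{"wx":0,"wy":0,"wz":0,"x":0.23,"y":0,"z":-0.25,"hand":0.2},{"wx":0,"wy":0,"wz":0,"x":0.26,"y":0,"z":-0.22,"hand":0.2},{"wx":0,"wy":0,"wz":0,"x":0.28,"y":0,"z":-0.19,"hand":0.2},{"wx":0,"wy":0,"wz":0,"x":0.31,"y":0,"z":-0.15,"hand":0.2},{"wx":0,"wy":0,"wz":0,"x":0.32,"y":0,"z":-0.11,"hand":0.2},{"wx":0,"wy":0,"wz":0,"x":0,"y":0,"z":0,"hand":0.2}]'
```

```text
clock: 13.15
tool_pos: [0.5396, 0.2503, 0.1186]
tool_rot: [2.158, 2.282, 0.001]
force: [2.3, -4.0, 1.0]
width: 0.335
finger_force: 30.0
clock: 13.65
tool_pos: [0.5376, 0.2856, 0.1409]
tool_rot: [2.158, 2.283, 0.002]
force: [1.6, -4.2, 7.7]
width: 0.333
finger_force: 30.0
```

```bash
python3 -m inch '[{"wx":0,"wy":0,"wz":0,"x":0.33,"y":0,"z":-0.07,"hand":0.2},{"wx":0,"wy":0,"wz":0,"x":0.34,"y":0,"z":-0.03,"hand":0.2},{"wx":0,"wy":0,"wz":0,"x":0.34,"y":0,"z":0.01,"hand":0.2},{"wx":0,"wy":0,"wz":0,"x":0.34,"y":0,"z":0.05,"hand":0.2},{"wx":0,"wy":0,"wz":0,"x":0.33,"y":0,"z":0.09,"hand":0.2},{"wx":0,"wy":0,"wz":0,"x":0.32,"y":0,"z":0.13,"hand":0.2},{"wx":0,"wy":0,"wz":0,"x":0,"y":0,"z":0,"hand":0.2},{"wx":0,"wy":0,"wz":0,"x":0,"y":0,"z":0,"hand":0.2}]'
python3 d.py 0.541 0.336 0.135 93.2
python3 - <<'E'
from h import *
s=robot.camera('scene')[:,:,::-1]
cv2.imwrite("pics/c5.png",crop(s,270,110,110,110,5))
E
```

```text
clock: 14.32
tool_pos: [0.5347, 0.3365, 0.1364]
tool_rot: [-2.157, -2.283, -0.004]
force: [1.1, 3.5, 10.6]
width: 0.322
finger_force: 30.0
shift units (current tool axes) [-0.03  0.25  0.06] turn units [ 0.02 -0.03  0.01]
14.3167 [0.5347 0.3365 0.1364] [ 1.1  3.5 10.6] 30.003314316272736 0.3224746903052537
```

View pics/c5.png

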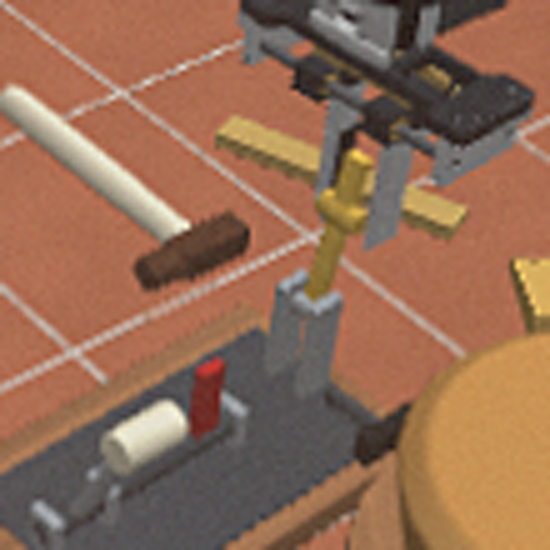

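The catch stands past upright with its grip at scene (339,151), apparently between the pads. I'll check that angle numerically.

Run:
```python
from h import *
for a in(1.4,1.6,1.8,1.9,2.0):
    print(a,proj('scene',(.5375,.305-.07*np.cos(a+.071),.09+.07*np.sin(a+.071))),proj('scene',(.5375,.305-.11*np.cos(a+.05),.09+.11*np.sin(a+.05))))
print(proj('scene',(.5375,.305,.09)),robot.sense()['tool_pos'])
```

```text
1.4 [332.9 154.6] [333. 145.]
1.6 [336.2 153. ] [338.4 142.3]
1.8 [339.3 152.1] [343.3 140.9]
1.9 [340.7 152. ] [345.6 140.7]
2.0 [342. 152.] [347.7 140.8]
[331.6 170.9] [0.53477449 0.33622498 0.1365351 ]
```

```bash
python3 -m inch '[{"wx":0,"wy":0,"wz":0,"x":0.15,"y":0,"z":0.08,"hand":0.2},{"wx":0,"wy":0,"wz":0,"x":0.15,"y":0,"z":0.1,"hand":0.2},{"wx":0,"wy":0,"wz":0,"x":0,"y":0,"z":0,"hand":0.2},{"wx":0,"wy":0,"wz":0,"x":0,"y":0,"z":0,"hand":0.2}]'
```

```text
clock: 14.7
tool_pos: [0.5343, 0.3442, 0.1323]
tool_rot: [-2.157, -2.283, -0.005]
force: [0.7, 3.9, 11.8]
width: 0.327
finger_force: 30.0
```

```bash
python3 -m inch '[{"wx":0,"wy":0,"wz":0,"x":0,"y":0,"z":0,"hand":0.7},{"wx":0,"wy":0,"wz":0,"x":0,"y":0,"z":0,"hand":0.7},{"wx":0,"wy":0,"wz":0,"x":0,"y":0,"z":0,"hand":0.7},{"wx":0,"wy":0,"wz":0,"x":0,"y":0,"z":0,"hand":0.7},{"wx":0,"wy":0,"wz":0,"x":0,"y":0,"z":0,"hand":0.7}]'
python3 - <<'E'
from h import *
s=robot.camera('scene')[:,:,::-1]
cv2.imwrite("pics/c6.png",crop(s,270,110,110,110,5))
E
```

```text
clock: 15.12
tool_pos: [0.534, 0.3417, 0.1308]
tool_rot: [-2.159, -2.282, 0.001]
force: [-0.6, -0.1, -0.1]
width: 0.642
finger_force: 0.0
```

View pics/c6.png

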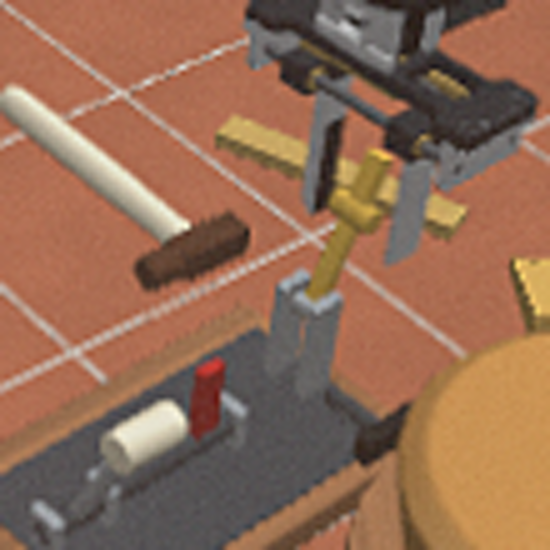

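The catch grip is now at scene (341,152) and the nose at (346,140.5), which is about 1.95 rad. It stays there with the hand open. I'll rise, move over the lever and turn back.

```bash
python3 -m inch '[{"wx":0,"wy":0,"wz":0,"x":0,"y":0,"z":-0.4,"hand":0.8},{"wx":0,"wy":0,"wz":0,"x":0,"y":0,"z":-0.8,"hand":0.8},{"wx":0,"wy":0,"wz":0,"x":0,"y":0,"z":-0.8,"hand":0.8},{"wx":0,"wy":0,"wz":0,"x":0,"y":0,"z":-0.8,"hand":0.8},{"wx":0,"wy":0,"wz":0,"x":0,"y":0,"z":-0.8,"hand":0.8},{"wx":0,"wy":0,"wz":0,"x":0,"y":0,"z":-0.8,"hand":0.8},{"wx":0,"wy":0,"wz":0,"x":0,"y":0,"z":-0.2,"hand":0.8},{"wx":0,"wy":0,"wz":0,"x":0,"y":0,"z":0,"hand":0.8}]'
python3 -m inch '[{"wx":0,"wy":0,"wz":0,"x":-0.7,"y":0.25,"z":0,"hand":0.8},{"wx":0,"wy":0,"wz":0,"x":-1,"y":0.25,"z":0,"hand":0.8},{"wx":0,"wy":0,"wz":0,"x":-1,"y":0.25,"z":0,"hand":0.8},{"wx":0,"wy":0,"wz":0,"x":-1,"y":0.25,"z":0,"hand":0.8},{"wx":0,"wy":0,"wz":0,"x":-1,"y":0.25,"z":0,"hand":0.8},{"wx":0,"wy":0,"wz":0,"x":-1,"y":0.25,"z":0,"hand":0.8},{"wx":0,"wy":0,"wz":0,"x":-1,"y":0.25,"z":0,"hand":0.8},{"wx":0,"wy":0,"wz":0,"x":-1,"y":0.25,"z":0,"hand":0.8}]'
python3 -m inch '[{"wx":0,"wy":0,"wz":1,"x":-1,"y":0.25,"z":0,"hand":0.8},{"wx":0,"wy":0,"wz":1,"x":0,"y":0,"z":0,"hand":0.8},{"wx":0,"wy":0,"wz":1,"x":0,"y":0,"z":0,"hand":0.8},{"wx":0,"wy":0,"wz":1,"x":0,"y":0,"z":0,"hand":0.8},{"wx":0,"wy":0,"wz":1,"x":0,"y":0,"z":0,"hand":0.8},{"wx":0,"wy":0,"wz":1,"x":0,"y":0,"z":0,"hand":0.8},{"wx":0,"wy":0,"wz":1,"x":0,"y":0,"z":0,"hand":0.8},{"wx":0,"wy":0,"wz":1,"x":0,"y":0,"z":0,"hand":0.8}]'
python3 -m inch '[{"wx":0,"wy":0,"wz":1,"x":0,"y":0,"z":0,"hand":0.8},{"wx":0,"wy":0,"wz":1,"x":0,"y":0,"z":0,"hand":0.8},{"wx":0,"wy":0,"wz":1,"x":0,"y":0,"z":0,"hand":0.8},{"wx":0,"wy":0,"wz":1,"x":0,"y":0,"z":0,"hand":0.8},{"wx":0,"wy":0,"wz":1,"x":0,"y":0,"z":0,"hand":0.8},{"wx":0,"wy":0,"wz":1,"x":0,"y":0,"z":0,"hand":0.8},{"wx":0,"wy":0,"wz":1,"x":0,"y":0,"z":0,"hand":0.8},{"wx":0,"wy":0,"wz":1,"x":0,"y":0,"z":0,"hand":0.8}]'
python3 -m inch '[{"wx":0,"wy":0,"wz":1,"x":0,"y":0,"z":0,"hand":0.8},{"wx":0,"wy":0,"wz":1,"x":0,"y":0,"z":0,"hand":0.8},{"wx":0,"wy":0,"wz":0,"x":0,"y":0,"z":0,"hand":0.8},{"wx":0,"wy":0,"wz":0,"x":0,"y":0,"z":0,"hand":0.8}]'
python3 d.py 0.612 0.102 0.130 3.2
```

```text
clock: 15.83
tool_pos: [0.5348, 0.3424, 0.2481]
tool_rot: [2.159, 2.282, 0.005]
force: [-0.4, -0.6, -0.0]
width: 0.801
finger_force: 0.0
clock: 16.5
tool_pos: [0.5945, 0.1509, 0.2448]
tool_rot: [-2.159, -2.282, 0.002]
force: [0.7, 0.8, -0.6]
width: 0.803
finger_force: 0.0
clock: 17.17
tool_pos: [0.6019, 0.1276, 0.2447]
tool_rot: [-2.812, -1.4, 0.003]
force: [0.5, -0.2, 0.1]
width: 0.799
finger_force: 0.0
clock: 17.83
tool_pos: [0.6019, 0.1276, 0.2447]
tool_rot: [3.121, 0.354, -0.003]
force: [-0.1, 0.4, 0.0]
width: 0.802
finger_force: 0.0
clock: 18.17
tool_pos: [0.602, 0.1278, 0.2451]
tool_rot: [3.14, 0.092, -0.002]
force: [-0.4, 0.5, 0.6]
width: 0.804
finger_force: 0.0
shift units (current tool axes) [0.34 1.05 4.6 ] turn units [0.   0.01 0.03]
18.1667 [0.602  0.1278 0.2451] [-0.4  0.5  0.6] 0.0 0.8035002351178656
```

```bash
python3 -m inch '[{"wx":0,"wy":0,"wz":0,"x":0.34,"y":0.5,"z":0,"hand":0.8},{"wx":0,"wy":0,"wz":0,"x":0,"y":0.55,"z":0,"hand":0.8},{"wx":0,"wy":0,"wz":0,"x":0,"y":0,"z":0.8,"hand":0.8},{"wx":0,"wy":0,"wz":0,"x":0,"y":0,"z":0.9,"hand":0.8},{"wx":0,"wy":0,"wz":0,"x":0,"y":0,"z":0.9,"hand":0.8},{"wx":0,"wy":0,"wz":0,"x":0,"y":0,"z":0.9,"hand":0.8},{"wx":0,"wy":0,"wz":0,"x":0,"y":0,"z":0.7,"hand":0.8},{"wx":0,"wy":0,"wz":0,"x":0,"y":0,"z":0.4,"hand":0.8}]'
python3 -m inch '[{"wx":0,"wy":0,"wz":0,"x":0,"y":0,"z":0,"hand":0.8},{"wx":0,"wy":0,"wz":0,"x":0,"y":0,"z":0,"hand":0.8},{"wx":0,"wy":0,"wz":0,"x":0,"y":0,"z":0,"hand":0.3},{"wx":0,"wy":0,"wz":0,"x":0,"y":0,"z":0,"hand":0.3},{"wx":0,"wy":0,"wz":0,"x":0,"y":0,"z":0,"hand":0.3},{"wx":0,"wy":0,"wz":0,"x":0,"y":0,"z":0,"hand":0.3},{"wx":0,"wy":0,"wz":0,"x":0,"y":0,"z":0,"hand":0.3},{"wx":0,"wy":0,"wz":0,"x":0,"y":0,"z":0,"hand":0.3}]'
python3 d.py 0.612 0.102 0.130 3.2
python3 - <<'E'
from h import *
s=robot.camera('scene')[:,:,::-1]
c=s[130:185,322:360]; h=cv2.cvtColor(c,cv2.COLOR_BGR2HSV); m=(h[...,0]>20)&(h[...,0]<32)&(h[...,1]>150)
y,x=np.nonzero(m); print(len(x),[(y0+130,(x[y==y0].mean()+322).round(1)) for y0 in sorted(set(y))][::3])
a=np.linspace(0,.85,13); d=np.c_[np.sin(.45-a),-np.cos(.45-a)]*115/25
print(np.diff(d,axis=0).round(2).tolist())
E
```

```text
clock: 18.83
tool_pos: [0.6115, 0.1003, 0.1286]
tool_rot: [3.14, 0.088, -0.004]
force: [0.3, -0.2, -0.1]
width: 0.798
finger_force: 0.0
clock: 19.5
tool_pos: [0.6126, 0.1027, 0.1314]
tool_rot: [-3.14, -0.088, -0.001]
force: [0.0, 1.1, 4.2]
width: 0.469
finger_force: 30.0
shift units (current tool axes) [-0.02  0.02  0.06] turn units [-0.01 -0.01  0.  ]
19.5 [0.6126 0.1027 0.1314] [0.  1.1 4.2] 30.000642836093903 0.4686760266392585
135 [(np.int64(140), np.float64(345.0)), (np.int64(143), np.float64(345.0)), (np.int64(146), np.float64(343.2)), (np.int64(149), np.float64(340.1)), (np.int64(152), np.float64(341.5)), (np.int64(155), np.float64(340.8)), (np.int64(158), np.float64(337.5)), (np.int64(161), np.float64(337.0)), (np.int64(164), np.float64(335.0)), (np.int64(167), np.float64(334.0))]
[[-0.3, -0.13], [-0.31, -0.11], [-0.31, -0.09], [-0.32, -0.07], [-0.32, -0.04], [-0.33, -0.02], [-0.33, 0.0], [-0.32, 0.03], [-0.32, 0.05], [-0.32, 0.07], [-0.31, 0.09], [-0.3, 0.12]]
```

The opening of 44 mm matches the handle length, and the catch still stands open. Pulling the lever along its arc.

```bash
python3 -m inch '[{"wx":0,"wy":0,"wz":0,"x":-0.3,"y":0,"z":-0.13,"hand":0.3},{"wx":0,"wy":0,"wz":0,"x":-0.31,"y":0,"z":-0.11,"hand":0.3},{"wx":0,"wy":0,"wz":0,"x":-0.31,"y":0,"z":-0.09,"hand":0.3},{"wx":0,"wy":0,"wz":0,"x":-0.32,"y":0,"z":-0.07,"hand":0.3},{"wx":0,"wy":0,"wz":0,"x":-0.32,"y":0,"z":-0.04,"hand":0.3},{"wx":0,"wy":0,"wz":0,"x":-0.33,"y":0,"z":-0.02,"hand":0.3},{"wx":0,"wy":0,"wz":0,"x":0,"y":0,"z":0,"hand":0.3}]'
python3 -m inch '[{"wx":0,"wy":0,"wz":0,"x":-0.33,"y":0,"z":0,"hand":0.3},{"wx":0,"wy":0,"wz":0,"x":-0.32,"y":0,"z":0.03,"hand":0.3},{"wx":0,"wy":0,"wz":0,"x":-0.32,"y":0,"z":0.05,"hand":0.3},{"wx":0,"wy":0,"wz":0,"x":-0.32,"y":0,"z":0.07,"hand":0.3},{"wx":0,"wy":0,"wz":0,"x":-0.31,"y":0,"z":0.09,"hand":0.3},{"wx":0,"wy":0,"wz":0,"x":-0.3,"y":0,"z":0.12,"hand":0.3},{"wx":0,"wy":0,"wz":0,"x":0,"y":0,"z":0,"hand":0.3},{"wx":0,"wy":0,"wz":0,"x":0,"y":0,"z":0,"hand":0.3}]'
python3 d.py 0.517 0.097 0.132 3.2
python3 - <<'E'
from h import *
s=robot.camera('scene')[:,:,::-1]
cv2.imwrite("pics/c7.png",np.hstack([crop(s,255,110,120,120,4),crop(s,170,180,80,120,4)]))
for a in (.6,.7,.8,.85):
    print(a,proj('scene',(.562+.115*np.sin(.45-a),.099,.045+.115*np.cos(.45-a))))
E
```

```text
clock: 20.13
tool_pos: [0.5651, 0.0999, 0.143]
tool_rot: [-3.14, -0.088, -0.003]
force: [7.7, 3.6, -5.5]
width: 0.466
finger_force: 30.0
clock: 20.8
tool_pos: [0.5194, 0.0973, 0.1345]
tool_rot: [-3.14, -0.087, -0.006]
force: [7.4, 1.2, 4.5]
width: 0.464
finger_force: 30.0
shift units (current tool axes) [-0.1   0.01  0.1 ] turn units [-0.01 -0.04 -0.  ]
20.8 [0.5194 0.0973 0.1345] [7.4 1.2 4.5] 30.001133680343628 0.4637089375414036
0.6 [282.9 181.4]
0.7 [280.5 179.7]
0.8 [278.1 178.5]
0.85 [276.9 178. ]
```

View pics/c7.png

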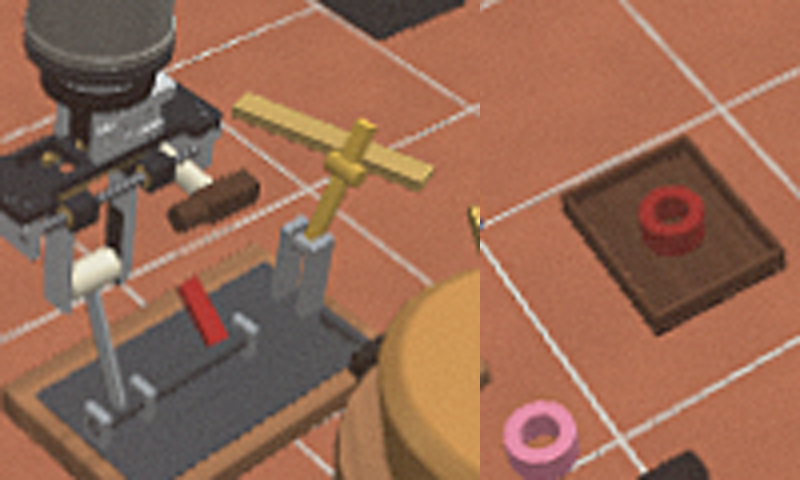

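The handle is at scene (279,177.5), which is about 0.82 rad, held between the fingers. The catch is open and the ring is flat in the tray. I'll pull a touch more and hold.

```bash
python3 -m inch '[{"wx":0,"wy":0,"wz":0,"x":-0.08,"y":0,"z":0.03,"hand":0.3},{"wx":0,"wy":0,"wz":0,"x":0,"y":0,"z":0,"hand":0.3},{"wx":0,"wy":0,"wz":0,"x":0,"y":0,"z":0,"hand":0.3},{"wx":0,"wy":0,"wz":0,"x":0,"y":0,"z":0,"hand":0.3},{"wx":0,"wy":0,"wz":0,"x":0,"y":0,"z":0,"hand":0.3},{"wx":0,"wy":0,"wz":0,"x":0,"y":0,"z":0,"hand":0.3},{"wx":0,"wy":0,"wz":0,"x":0,"y":0,"z":0,"hand":0.3},{"wx":0,"wy":0,"wz":0,"x":0,"y":0,"z":0,"hand":0.3}]' && python3 -c "
from cell import robot
print(robot.finish_job())"
```

```text
clock: 21.52
tool_pos: [0.5178, 0.0972, 0.1338]
tool_rot: [-3.139, -0.087, -0.006]
force: [7.5, 2.2, 5.8]
width: 0.466
finger_force: 30.0
the job is handed in; nothing more can be done
None
```

I handed the job in at about 21.5 s, with the red ring flat in the tray, the catch open at about 1.95 rad and the lever held at about 0.83 rad in a 30 N grip; those angles are my estimates from the camera pictures and tool position, and no verdict came back.

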